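Fetch the spare sensor module from the parts drawer

TASK

Pull the orange-handled drawer all the way out to its stop, push the yellow lid of the case inside it up and over until it stays open by itself, then take out the sensor module and lay it down in the green tray, base down, without dropping it. Leave the drawer out and the case open, ready for the worn module; leave the steel-handled drawer shut and do not disturb the other things on the bench.

Things in the scene. Friction and masses are not known exactly. Their poses are not given: they have to be found in the camera images.
- spares_drawer (a joint): orange-handled drawer: 0 = shut, grows as it is pulled out, stop at 0.155 m; a stiff runner (about 4 N to move, more when fast) that stays where it is left
- spares_drawer_handle (a point): middle of the bar handle of the ORANGE-handled drawer, 65 mm above the bench; bar 110 mm long along y, 12 mm thick, centre line 45 mm off the drawer front: 39 mm clear between bar and front, open above and below; axes: x from the drawer front into the unit (the drawer slides out along -x), y along the bar, z up
- spares_unit_front (a point): middle of the top front edge of the low blue unit that holds the orange-handled drawer: 210 (deep, along +x of this point's frame) x 200 (wide) x 96 mm tall, standing on the bench, on either side; the grey drawer front, 15 mm thick, covers this face when shut, its top edge 82 mm above the bench
- lid (a joint): yellow lid of the black clamshell case fixed in the orange-handled drawer: 0 = shut, 1.85 rad = open stop, leaning back; hinge fore and aft on the case's +y side (y of the orange handle's frame: left as the robot faces the unit), so the -y edge with the red tongue swings up and over; no latch, about 0.5 N at the tongue to lift; balance point about 1.5 rad: below it the lid falls shut, beyond it it falls open and stays
- lid_tongue (a point): middle of the free end of the red tongue on the lid's -y edge (right-hand as the robot sees it): tongue 40 mm wide, 6 mm thick (this point at its underside, within 1 mm), sticking out 20 mm past the case wall; with the lid shut it is 72.5 mm above the bench, its hinge line lies 154 mm from it along +y, 4 mm lower; below it: the drawer floor, 22 mm above the bench, and the low drawer side, top 36 mm above the bench; it is 74 mm behind the inside of the drawer front
- case_floor (a point): centre of the inside floor of the case, 26 mm above the bench; inside 120 (along the slide) x 126 mm and 42 mm deep; outside 128 x 134 mm, walls 4 mm, rim 68 mm above the bench. The lid spans 128 mm along the slide, 134 mm across; open, it stands on the case's +y edge up to 217 mm above the bench, leaning 40 mm outwards
- module: note-sensor module, a white block with green sides and black rollers, 100 (x) x 34 (y) x 38 (z) mm, about 0.13 to 0.25 kg, lying on its base in the case under the lid, long side roughly along the way the drawer slides; origin: centre of its underside
- tray: shallow green open tray, fixed to the bench, in front of the steel-handled unit: 160 (x) x 140 (y) x 16 mm outside, walls and floor 4 mm; origin: centre of its underside, on the bench
- other_drawer_handle (a point): middle of the bar handle of the STEEL-handled drawer, 65 mm above the bench; bar 110 mm long along y, 12 mm thick, centre line 45 mm off the drawer front: 39 mm clear between bar and front, open above and below; axes: x from the drawer front into the unit (the drawer slides out along -x), y along the bar, z up; in a unit like the other; to be left shut
- other_drawer (a joint): steel-handled drawer: 0 = shut, grows as it is pulled out, stop at 0.155 m; a stiff runner (about 4 N to move, more when fast) that stays where it is left
- screwdriver: red-handled screwdriver lying beside the work area; loose, not to be disturbed
- pliers: blue-handled pliers lying beside the work area; loose, not to be disturbed
- multimeter: yellow multimeter 150 x 75 x 35 mm lying on top of the steel-handled unit; loose, not to be disturbed
- flux_jar: amber jar, 50 mm across, 55 mm tall, on top of the orange-handled unit; loose, not to be disturbed
- mug: blue mug, 80 mm across, 90 mm tall; loose, not to be disturbed
Not all that is in view belongs to the job. Several things have the shape of the tray; the one meant has the colours described above.

How it is judged:
On the way, in this order (a step that is already met when the one before it is completed fails the run):
1. the orange-handled drawer is out to its stop (value of joint spares_drawer above 0.147 m), for 0.2 s.
2. the lid is past its balance point and stays open, untouched (value of joint lid above 1.7 rad and contact force between the fingers and lid below 0.05 N), for 0.3 s.
3. the module is lifted clear of the case (z of module in the frame of case_floor above 0.055 m), for 0.1 s.
4. the module lies in the tray, let go (x of module in the frame of tray between -0.05 and 0.05 m and y of module in the frame of tray between -0.05 and 0.05 m and z of module in the frame of tray below 0.009 m and angle between module's own z axis and vertical below 0.1 rad and contact force between the fingers and module below 0.05 N), for 0.2 s.
At the end, for the whole second after the job is handed in: The orange-handled drawer is still out (within 15 mm of its stop), its case lid stands open (over 1.7 rad), and the module lies at rest inside the green tray on its base (within 0.1 rad of level, on the tray's floor), let go; the steel-handled drawer is shut (within 20 mm) (value of joint spares_drawer above 0.14 m and value of joint lid above 1.7 rad and x of module in the frame of tray between -0.05 and 0.05 m and y of module in the frame of tray between -0.05 and 0.05 m and z of module in the frame of tray below 0.009 m and angle between module's own z axis and vertical below 0.1 rad and linear speed of module below 0.02 m/s and value of joint other_drawer below 0.02 m); the robot touches nothing.
It fails at once if the module is dropped (falls free for more than about 20 mm) (contact force between anything else and module below 0.02 N and linear speed of module above 0.65 m/s).
It fails at once if the steel-handled drawer is pulled out by more than 20 mm (value of joint other_drawer above 0.02 m).
It fails at once if a loose bystander (screwdriver, pliers, multimeter, jar or mug) is moved by more than 30 mm (distance of any of screwdriver, pliers, multimeter, flux_jar, mug from where it was at the start of the episode above 0.03 m).
It also fails if it takes over 59 s, if anything falls off the work surface, if the arm or the gripper's body presses on something with over 40 N, if the wrist force passes 120 N, or if a joint passes its speed limit or range.

ROBOT

A 7-joint arm with a two-finger parallel gripper is mounted at the origin on the work surface. World frame = base frame: x ahead of the robot, y to its left, z up, the work surface at z = 0. Lengths are in m, angles in rad, forces in N, time in s.
With the tool pointing down it reaches from about 0.35 to 0.9 m from the base axis. Payload 8.1 kg.
Tool frame: the origin (TCP) lies on the mounting face of the last link; the fingertips stand 173 mm ahead of it and the grasp point (between the pads) lies 155 mm ahead of it (bot.tip_reach is the distance from the TCP to the fingertips, in m); z points along the fingers, y is the line along which they close (so a half turn about z gives the same grasp; the last joint's range is limited). The gripper opens to 85 mm and grips with 20 to 120 N. Pads are 22 mm wide; open, the fingers measure 114 mm over their backs; the gripper's body (76 mm by 85 mm) begins 54 mm behind the grasp point. The pads swing forward as they close: fully open they stand 13 mm farther back than shut.
Start: joints at [1.222, 0.434, 0.025, 1.573, -0.012, 1.134, -0.075], TCP at [0.152, -0.606, 0.405] pointing down, gripper open.
Joint ranges: [-2.62, 2.62], [-0.44, 2.09], [-1.27, 1.32], [0.08, 2.57], [-1.32, 4.46], [0.12, 2], [-2.74, 2.74]. Speed limits (rad/s): [2.22, 2.22, 3.01, 3.01, 3.14, 3.14, 3.14].

INTERFACE

Orientations are given as a rotation vector (axis times angle).
In Python, from workcell import bot, jaws, solve_ik, monitor, capture, job gives the robot as it stands. The module is installed in compiled form; this text tells all that it offers. Calls block until the motion is done:
- bot.reach(position, orientation): joint-space move of the TCP to a pose.
- bot.servo_line(position, ori=None, rate=0.15): straight line of the TCP; ori=None keeps the orientation; rate is the mean speed in m/s.
- bot.movej(angles): joint-space move.
- jaws.gripper_open() and jaws.clamp(): open the fingers fully, or close them until they stop; the grip force is fixed at half the most.
- bot.sleep(seconds).
- solve_ik(position, orientation): joint angles nearest the present ones, or None.
- monitor.get_obs(): the state.
- capture(name): name is "scene" or "top"; returns a dict with "pixels" (480x640x3 uint8, red, green, blue), "K" (3x3 intrinsics, pixels), "view" (4x4, takes a point from world to camera coordinates). Camera axes: x right, y down, z forward; pixel columns grow to the right and rows downward; lengths in m; the calibration is good to about 2 mm. A picture is of the moment at which its call begins. There is no depth.
A pose or a line that the arm cannot do raises bot.IKError and nothing moves.
- job.close_job(): hands the job in; it is judged then, once.
The state is a dict: "clock": time; "qpos": joint angles; "qd": joint speeds; "tau": joint torques, N m; "eef_pos": TCP position; "eef_rot": TCP orientation; "wrist_force": force on the tool from outside, world axes, zero at the start; "wrist_torque": the same for the moment, N m; "grip_width": finger opening in m; "finger_force": force on a finger pad.
Only numpy, scipy, OpenCV 4.12 (cv2) and the standard library are available. Lean on these libraries where they do the work, as an engineer would, in place of code of your own. Each camera call takes 0.05 s, during which the arm holds its last target. There are 200 camera calls.

## Working session

There is one attempt and no reset: what is moved stays moved. The work goes in short steps, each a Python script; the robot and the scene stay as the last script left them, time stands still between calls to the robot, and variables do not carry over. Pictures are saved under pics/ and viewed, at most 10 in all, crops included, and the job is handed in when it is done.

```bash
mkdir -p pics
cat > h.py <<'E'
import numpy as np, cv2
from workcell import bot, jaws, solve_ik, monitor, capture, job
def snap(cam,name):
    c=capture(cam); cv2.imwrite(f'pics/{name}.png',c['pixels'][:,:,::-1]); np.savez(f'pics/{name}.npz',K=c['K'],view=c['view']); return c
def px2w(name,u,v,z):
    d=np.load(f'pics/{name}.npz'); R=d['view'][:3,:3]; t=d['view'][:3,3]
    o=-R.T@t; r=R.T@np.linalg.inv(d['K'])@np.array([u,v,1.]); return o+r*(z-o[2])/r[2]
def w2px(name,p):
    d=np.load(f'pics/{name}.npz'); q=d['view'][:3,:3]@np.array(p)+d['view'][:3,3]; q=d['K']@q; return q[:2]/q[2]
E
python3 - <<'E'
from h import *
snap('scene','s0'); snap('top','t0')
o=monitor.get_obs(); print({k:np.round(v,3) for k,v in o.items()})
for n in('s0','t0'):
    d=np.load(f'pics/{n}.npz'); print(d['K'].round(1).tolist(), (-d['view'][:3,:3].T@d['view'][:3,3]).round(3))
E
```

```text
{'clock': np.float64(0.1), 'qpos': array([ 1.222,  0.435,  0.025,  1.574, -0.012,  1.134, -0.075]), 'qd': array([-0.002, -0.001,  0.   , -0.   , -0.   ,  0.002,  0.003]), 'tau': array([ 4.0000e-03, -6.7176e+01,  1.0290e+00, -3.1690e+01,  1.6000e-02,
        7.0000e-03, -0.0000e+00]), 'eef_pos': array([ 0.152, -0.606,  0.404]), 'eef_rot': array([-3.117, -0.385,  0.   ]), 'wrist_force': array([ 0.181, -0.533,  0.189]), 'wrist_torque': array([ 0.075, -0.019,  0.011]), 'finger_force': np.float64(0.0), 'grip_width': np.float64(0.086)}
[[556.0, 0.0, 319.9], [0.0, 556.0, 238.0], [0.0, 0.0, 1.0]] [1.135 0.661 0.905]
[[559.4, 0.0, 328.6], [0.0, 559.4, 239.1], [0.0, 0.0, 1.0]] [0.257 0.02  1.438]
```

View pics/s0.png

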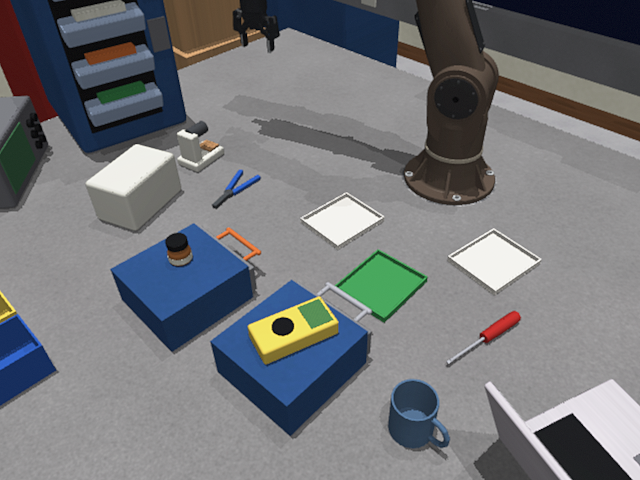

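View pics/t0.png

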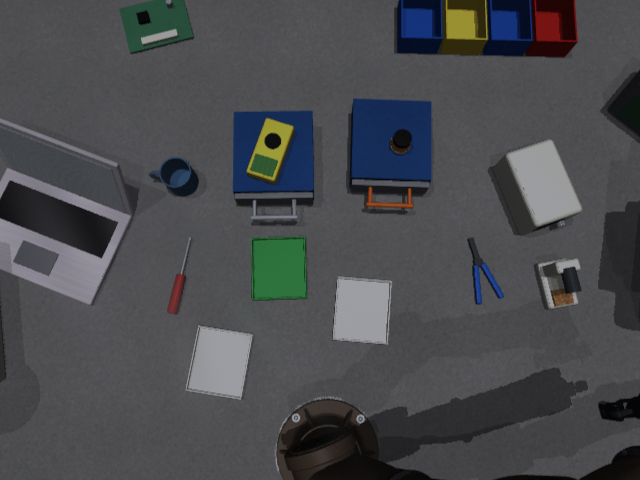

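The scene view shows the orange handle near (240,243) and the steel handle near (345,300). The tray candidates in the top view are green (279,268), white (362,310) and white (220,362). Only the green one, in front of the steel-handled unit, fits. The orange bar is at about (390,206) in the top view. I'll confirm both in one enlarged crop.

Run:
```python
import cv2
i=cv2.imread('pics/t0.png')[170:310,240:440]; cv2.imwrite('pics/t0c.png',cv2.resize(i,None,fx=4,fy=4,interpolation=cv2.INTER_CUBIC))
```

```text
(no output)
```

View pics/t0c.png

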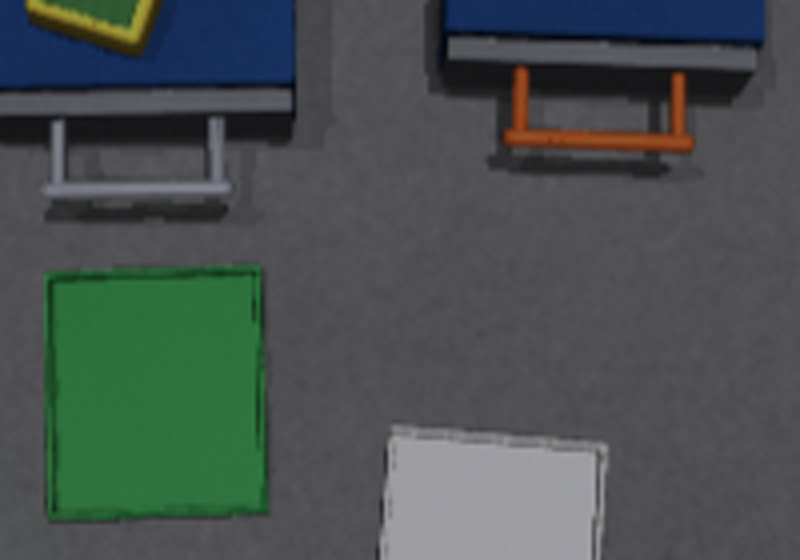

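The crop confirms the orange bar at full-image (366,204) to (413,206), and the green tray with corners near (252,238), (305.5,236.5), (307,298) and (252,300).

Run:
```python
from h import *
from scipy.spatial.transform import Rotation as Ro
f=lambda u,v,z:px2w('t0',240+u/4-.375,170+v/4-.375,z)
a,b=f(507,137,.068),f(691,143,.068); print('handle',a,b,(a+b)/2,np.linalg.norm(a-b)); 
yd=(a-b)[:2]; yaw=np.arctan2(-yd[0],yd[1]); print('yaw',yaw)
T=[f(*p,.012) for p in((47,272),(262,266),(267,514),(48,521))]; print('tray',np.round(T,4),np.mean(T,0))
e0=T[0]-T[3]; print('trayyaw',np.arctan2(e0[1],e0[0]), np.arctan2((T[1]-T[2])[1],(T[1]-T[2])[0]))
F=[f(446,38,.082),f(757,44,.082)]; print('front',F)
h=(a+b)/2; X=np.array([np.cos(yaw),np.sin(yaw),0])
for name,s in(('steel',f(43,190,.068)),('steelr',f(231,187,.068))): print(name,s)
# reachability scan: tool down, various yaw of tool, along pull
for pitch in (0,15,30,45):
  for ty in (0,90,-90,180):
    r=[]
    for s in (0,.05,.1,.155,.17):
      p=h-X*s; p[2]=.065
      # tool z axis: down tilted forward(+x) by pitch
      R=Ro.from_euler('z',yaw)*Ro.from_euler('y',-pitch,degrees=True)*Ro.from_euler('x',180,degrees=True)*Ro.from_euler('z',ty,degrees=True)
      tcp=p-R.apply([0,0,1])*.160
      q=solve_ik(tcp,R.as_rotvec()); r.append(None if q is None else np.round(q,1).tolist())
    print(pitch,ty,R.apply([0,0,1]).round(2),[x is not None for x in r], r[-2])
```

```text
handle [ 0.60593397 -0.08819523  0.068     ] [ 0.6046395  -0.20447422  0.068     ] [ 0.60528673 -0.14633473  0.068     ] 0.11628619193593277
yaw -0.011132015125278857
tray [[0.5236 0.2048 0.012 ]
 [0.5305 0.0659 0.012 ]
 [0.3702 0.0584 0.012 ]
 [0.363  0.1971 0.012 ]] [0.44680393 0.13154277 0.012     ]
trayyaw 0.04812540212755687 0.04633768335958808
front [array([ 0.66566232, -0.04825259,  0.082     ]), array([ 0.66626259, -0.24443595,  0.082     ])]
steel [0.56524979 0.20235911 0.068     ]
steelr [0.56977095 0.08481264 0.068     ]
0 0 [-0. -0. -1.] [True, True, True, True, True] [0.3, 0.4, -0.2, 2.1, 0.1, 0.6, -1.5]
0 90 [-0. -0. -1.] [True, True, True, True, True] [-0.6, 0.7, 1.1, 2.2, -0.9, 0.9, -2.0]
0 -90 [-0. -0. -1.] [True, True, True, True, True] [0.6, 0.5, -0.5, 2.1, 0.4, 0.6, -0.2]
0 180 [-0. -0. -1.] [True, True, True, True, True] [0.7, 0.5, -0.6, 2.1, 0.5, 0.7, 1.3]
15 0 [ 0.26 -0.   -0.97] [True, True, True, True, True] [0.3, 0.4, -0.1, 2.3, -0.1, 0.2, -1.3]
15 90 [ 0.26 -0.   -0.97] [True, True, True, True, True] [0.2, 0.4, 0.1, 2.3, -0.5, 0.2, -2.4]
15 -90 [ 0.26 -0.   -0.97] [True, True, True, True, True] [0.5, 0.4, -0.3, 2.3, 0.3, 0.2, -0.1]
15 180 [ 0.26 -0.   -0.97] [True, True, True, True, True] [0.5, 0.4, -0.4, 2.3, 0.4, 0.2, 1.4]
30 0 [ 0.5  -0.01 -0.87] [True, True, True, True, True] [0.9, 0.5, -0.7, 2.5, 2.6, 0.3, 2.4]
30 90 [ 0.5  -0.01 -0.87] [True, True, True, True, True] [1.1, 0.6, -1.0, 2.5, 2.1, 0.4, 1.4]
30 -90 [ 0.5  -0.01 -0.87] [True, True, True, True, True] [1.1, 0.6, -1.0, 2.5, 2.1, 0.4, -1.8]
30 180 [ 0.5  -0.01 -0.87] [True, True, True, True, True] [1.1, 0.6, -1.0, 2.5, 2.1, 0.4, -0.2]
45 0 [ 0.71 -0.01 -0.71] [True, True, False, False, False] None
45 90 [ 0.71 -0.01 -0.71] [True, True, False, False, False] None
45 -90 [ 0.71 -0.01 -0.71] [True, True, False, False, False] None
45 180 [ 0.71 -0.01 -0.71] [True, True, False, False, False] None
```

```bash
cat >> h.py <<'E'
from scipy.spatial.transform import Rotation as Ro
def down(yaw,ty): return Ro.from_euler('z',yaw)*Ro.from_euler('x',180,degrees=True)*Ro.from_euler('z',ty,degrees=True)
def st(msg=''):
    o=monitor.get_obs(); print(msg,round(float(o['clock']),2),o['eef_pos'].round(4),'F',o['wrist_force'].round(1),'w',round(float(o['grip_width']),4)); return o
YAW=-0.005
E
python3 - <<'E'
from h import *
R=down(YAW,-90).as_rotvec(); h=np.array([.605,-.146]); print(bot.tip_reach)
p=np.array([h[0]-.025,h[1],.035+bot.tip_reach])
bot.reach(p+[0,0,.10],R); st('above')
bot.servo_line(p,R,rate=.12); st('down')
X=np.array([np.cos(YAW),np.sin(YAW),0])
bot.servo_line(p-X*.12,R,rate=.10); st('pull')
for s in np.arange(.13,.215,.01):
    bot.servo_line(p-X*s,R,rate=.06); o=st(f'{s:.2f}')
    if np.linalg.norm(o['wrist_force'][:2])>22: break
snap('top','t1'); snap('scene','s1')
E
```

```text
0.1734
above 2.37 [ 0.5797 -0.1476  0.3084] F [-0.5 -0.8 -0.1] w 0.0855
down 3.35 [ 0.5804 -0.146   0.209 ] F [0.7 0.1 0.3] w 0.0853
pull 4.7 [ 0.4601 -0.1458  0.2083] F [0.3 0.2 1.7] w 0.0855
0.13 5.02 [ 0.4496 -0.1456  0.2082] F [ 0.2 -0.7  0.1] w 0.0856
0.14 5.33 [ 0.4397 -0.1454  0.2083] F [-0.2  0.1 -0.8] w 0.0853
0.15 5.65 [ 0.4297 -0.1453  0.2083] F [ 0.6 -0.2  0.8] w 0.0853
0.16 5.97 [ 0.4197 -0.1452  0.2083] F [ 0.2 -0.   0.2] w 0.0856
0.17 6.28 [ 0.4127 -0.1451  0.2092] F [10.7 -0.9 -4.2] w 0.0856
0.18 6.6 [ 0.4096 -0.145   0.2113] F [ 34.9   0.2 -13.9] w 0.0857
```

Run:
```python
from h import *
o=monitor.get_obs(); R=down(YAW,-90).as_rotvec(); p=o['eef_pos']
bot.servo_line(p+[.018,0,0],R,rate=.1); bot.servo_line(p+[.018,0,.11],R,rate=.2); st()
bot.servo_line(p+[-.06,-.20,.2],R,rate=.35); st()
snap('top','t2'); snap('scene','s2')
i=cv2.imread('pics/t2.png')[90:290,320:470]; cv2.imwrite('pics/t2c.png',cv2.resize(i,None,fx=3,fy=3,interpolation=cv2.INTER_CUBIC))
```

```text
7.83 [ 0.4268 -0.1452  0.3204] F [-0.  -0.9 -0.2] w 0.0854
 8.64 [ 0.3496 -0.3442  0.4098] F [ 0.3  0.6 -0.7] w 0.0853
```

View pics/t2c.png

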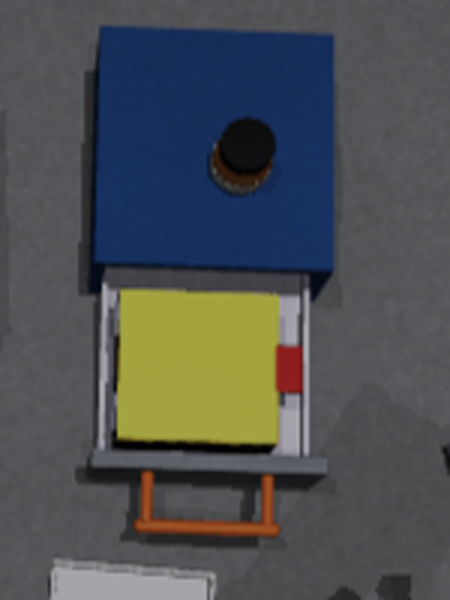

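The top view shows the drawer fully out and the yellow lid shut, with lid corners in the crop at (120,290), (277,294), (277,441) and (117,438). The middle of the red tongue's free end is at (302,369).

Run:
```python
from h import *
f=lambda u,v,z:px2w('t2',320+u/3-.333,90+v/3-.333,z)
t=f(302,369,.0785); print('tongue',t)
L=[f(*p,.0785) for p in((120,290),(277,294),(277,441),(117,438))]; print(np.round(L,4),np.mean(L,0))
print('handle',f(136,525,.068),f(279,530,.068))
print('side',f(303,400,.036),f(310,400,.036))
t=np.array([t[0],t[1],.0725]); H=np.array([t[1]+.154,.0685])
for a in (30,40,50,60):
  for ty in (0,90,-90,180):
    R=Ro.from_euler('x',180-(90-a),degrees=True)
    if R.apply([0,0,1])[1]<0: R=Ro.from_euler('x',180+(90-a),degrees=True)
    R=R*Ro.from_euler('z',ty,degrees=True); d=R.apply([0,0,1])
    out=[]
    for th in (0,.4,.8,1.2,1.6):
      p=np.array([t[0],H[0]-.154*np.cos(th),H[1]+.154*np.sin(th)])
      q=solve_ik(p-d*.165,R.as_rotvec()); out.append(None if q is None else np.round(q,2).tolist())
    print(a,ty,d.round(2),[x is not None for x in out],out[0],out[-1])
```

```text
tongue [ 0.58365173 -0.22252773  0.0785    ]
[[ 0.6484 -0.0702  0.0785]
 [ 0.6479 -0.2022  0.0785]
 [ 0.5221 -0.2011  0.0785]
 [ 0.5218 -0.0688  0.0785]] [ 0.58502704 -0.13556951  0.0785    ]
handle [ 0.45110971 -0.08578365  0.068     ] [ 0.44940631 -0.20383546  0.068     ]
side [ 0.56662557 -0.2306554   0.036     ] [ 0.56675717 -0.23666439  0.036     ]
30 0 [ 0.    0.87 -0.5 ] [True, True, True, True, True] [0.86, 1.08, -0.36, 1.28, -0.51, 1.49, -0.78] [0.75, 0.77, -0.42, 1.54, -0.67, 1.4, -0.9]
30 90 [ 0.    0.87 -0.5 ] [True, True, True, True, True] [0.65, 1.05, 0.04, 1.3, -0.77, 1.62, -2.14] [0.44, 0.73, 0.08, 1.58, -0.9, 1.57, -2.25]
30 -90 [ 0.    0.87 -0.5 ] [True, True, True, True, True] [1.0, 1.16, -0.66, 1.26, -0.28, 1.44, 0.62] [0.91, 0.85, -0.71, 1.53, -0.49, 1.31, 0.51]
30 180 [ 0.    0.87 -0.5 ] [True, True, True, True, True] [1.1, 1.25, -0.93, 1.25, -0.05, 1.42, 2.01] [1.03, 0.96, -0.98, 1.51, -0.28, 1.26, 1.9]
40 0 [ 0.    0.77 -0.64] [True, True, True, True, True] [0.83, 0.99, -0.37, 1.35, -0.42, 1.36, -0.82] [0.72, 0.69, -0.44, 1.56, -0.56, 1.31, -0.99]
40 90 [ 0.  
[... 896 characters left out ...]
ue, True, True, True, True] [1.07, 1.07, -0.94, 1.41, 0.15, 1.22, 1.86] [0.98, 0.8, -1.02, 1.55, -0.04, 1.18, 1.69]
60 0 [ 0.    0.5  -0.87] [True, True, True, True, True] [0.75, 0.82, -0.38, 1.51, -0.22, 1.1, -0.99] [0.61, 0.55, -0.45, 1.6, -0.31, 1.17, -1.23]
60 90 [ 0.    0.5  -0.87] [True, True, True, True, True] [0.54, 0.78, -0.02, 1.54, -0.48, 1.15, -2.35] [0.36, 0.51, -0.08, 1.63, -0.5, 1.22, -2.63]
60 -90 [ 0.    0.5  -0.87] [True, True, True, True, True] [0.93, 0.9, -0.71, 1.49, 0.06, 1.1, 0.35] [0.79, 0.62, -0.76, 1.59, -0.12, 1.15, 0.17]
60 180 [ 0.    0.5  -0.87] [True, True, True, True, True] [1.03, 0.98, -0.92, 1.48, 0.25, 1.14, 1.76] [0.92, 0.72, -1.02, 1.58, 0.08, 1.16, 1.57]
```

View pics/s2.png

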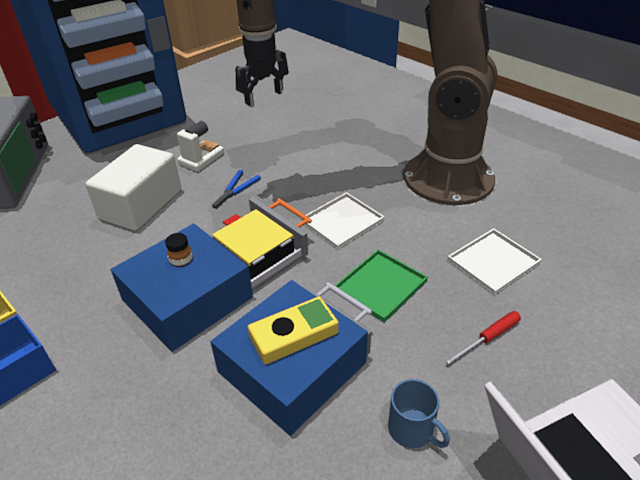

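The scene view shows the drawer out with the lid at (253,235) and the red tongue at (232,218). The pliers (237,188) and the white box (135,187) lie to the right of the drawer, clear of my path. Next I lift the tongue from below with closed fingers tilted 45° towards +y.

Run:
```python
from h import *
a=np.pi/4; d=np.array([0,np.cos(a),-np.sin(a)]); n=np.array([0,np.sin(a),np.cos(a)])
R=Ro.from_euler('x',180+45,degrees=True)
if R.apply([0,0,1])[1]<0: R=Ro.from_euler('x',180-45,degrees=True)
R=(R*Ro.from_euler('z',-90,degrees=True)).as_rotvec()
E0=np.array([.584,-.2225,.0725]); H=E0+[0,.154,-.004]; r=.154; D=.014
th0=np.arctan2(.004,.154)
def tcp(th,D=D):
    E=H+r*np.array([0,-np.cos(th),np.sin(th)])
    C=E+D*(d if th<a else np.array([0,np.cos(th),-np.sin(th)]))
    return C-.011*n-bot.tip_reach*d
P0=tcp(th0)
way=[P0+[0,-.035,-.003],P0+[0,-.003,-.003]]+[tcp(t) for t in (.25,.5,.8,1.1,1.35,1.5,1.6,1.68)]
assert all(solve_ik(w,R) is not None for w in way)
jaws.clamp(); st('closed')
bot.reach(way[0]+[0,-.02,.15],R); st('above')
bot.servo_line(way[0],R,rate=.15); st('P1')
for w in way[1:]:
    bot.servo_line(w,R,rate=.1); o=st()
    if np.linalg.norm(o['wrist_force'])>20: print('STOP'); break
    if w is way[3]: snap('scene','s3')
snap('scene','s4')
i=[cv2.imread(f'pics/{k}.png')[130:330,130:350] for k in('s3','s4')]
cv2.imwrite('pics/s34.png',cv2.resize(np.hstack(i),None,fx=1.8,fy=1.8))
```

```text
closed 9.51 [ 0.3496 -0.345   0.4113] F [-0.6  0.6  0.2] w -0.0001
above 10.47 [ 0.5837 -0.3979  0.3252] F [-0.1  0.3  0.3] w 0.0
P1 11.63 [ 0.5844 -0.3782  0.1757] F [-0.2 -0.5  0. ] w -0.0002
 12.1 [ 0.5841 -0.3461  0.175 ] F [ 0.2 -0.2  1. ] w -0.0001
 12.62 [ 0.5842 -0.3383  0.2123] F [ 0.2 -1.5 -1.1] w -0.0002
 13.16 [ 0.5841 -0.3239  0.2478] F [ 0.4 -0.5 -1.3] w -0.0001
 13.82 [ 0.584  -0.2964  0.2841] F [ 0.9 -0.9 -1. ] w -0.0002
 14.38 [ 0.584  -0.2621  0.3085] F [-0.4 -0.3  0.2] w 0.0
 14.88 [ 0.584  -0.2289  0.3203] F [ 1.2  0.2 -0.6] w 0.0001
 15.24 [ 0.584  -0.2077  0.3233] F [-0.1  0.2 -0.3] w -0.0
 15.53 [ 0.584  -0.1938  0.3234] F [-0.2 -1.2  0.2] w 0.0001
 15.79 [ 0.584  -0.1831  0.3226] F [-1.   0.2 -0.3] w 0.0003
```

View pics/s34.png

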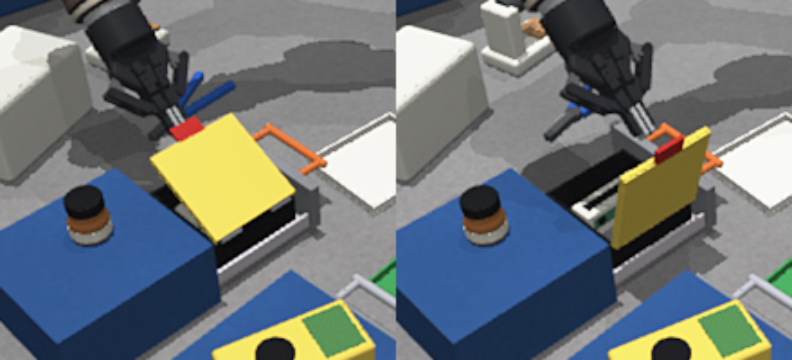

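The lid has swung up and the module is visible in the case. I'll retreat and look from above.

Run:
```python
from h import *
p=monitor.get_obs()['eef_pos']; 
bot.servo_line(p+[0,-.10,.06],rate=.25)
jaws.gripper_open()
bot.servo_line(p+[-.12,-.18,.12],rate=.35); st()
snap('top','t5'); snap('scene','s5')
a=cv2.imread('pics/t5.png')[165:255,340:440]; b=cv2.imread('pics/s5.png')[170:300,190:350]
a=cv2.resize(a,None,fx=5,fy=5,interpolation=cv2.INTER_CUBIC); b=cv2.resize(b,(300,244))
o=np.zeros((450,800,3),np.uint8); o[:,:500]=a; o[:244,500:]=b; cv2.imwrite('pics/t5c.png',o)
```

```text
17.84 [ 0.4634 -0.3643  0.4429] F [0.1 0.5 0.5] w 0.0854
```

View pics/t5c.png

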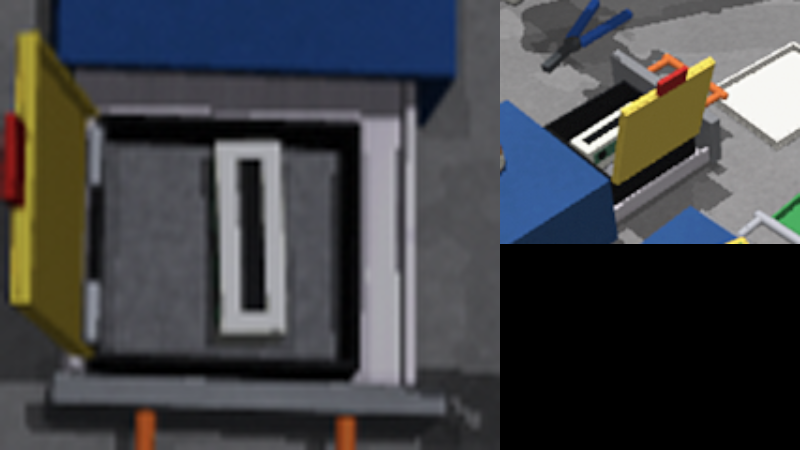

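The lid stands open, leaning back. The module's top face has crop corners (215,140), (281,140), (287,333) and (221,335).

Run:
```python
from h import *
f=lambda u,v,z:px2w('t5',340+u/5-.4,165+v/5-.4,z)
M=np.array([f(*p,.064) for p in((215,140),(281,140),(287,333),(221,335))]); print(M.round(4)); c=M.mean(0); print(c)
ax=(M[0]+M[1]-M[2]-M[3])/2; yaw=np.arctan2(ax[1],ax[0]); print('len',np.linalg.norm(ax),'wid',np.linalg.norm(M[0]-M[1]),np.linalg.norm(M[3]-M[2]),'yaw',yaw)
print('rim +x right,-x right',f(360,120,.068),f(358,378,.068))
q0=monitor.get_obs()['qpos']
for ty in (0,180):
  for nm,p,y in(('pick',[c[0],c[1],.05+.155],yaw),('tray',[.447,.1315,.03+.155],.047)):
    q=solve_ik(p,down(y,ty).as_rotvec()); print(ty,nm,None if q is None else q.round(2))
```

```text
[[ 0.6374 -0.1296  0.064 ]
 [ 0.6381 -0.1632  0.064 ]
 [ 0.5381 -0.1659  0.064 ]
 [ 0.5363 -0.1327  0.064 ]]
[ 0.58748392 -0.14784597  0.064     ]
len 0.10060275376753672 wid 0.03361119929703139 0.033213707199822536 yaw 0.02885472796852786
rim +x right,-x right [ 0.64844976 -0.20288697  0.068     ] [ 0.51510778 -0.20075067  0.068     ]
0 pick [ 0.14  0.63  0.03  1.81 -0.03  0.7  -1.36]
0 tray [-0.41  0.51  0.01  2.17 -0.02  0.47 -1.91]
180 pick [ 0.68  0.78 -0.81  1.76  0.7   0.91  1.17]
180 tray [ 0.07  0.59 -0.62  2.13  0.61  0.6   0.62]
```

Run:
```python
from h import *
R=down(.029,0).as_rotvec(); p=np.array([.5875,-.1375,.204])
bot.reach(p+[0,0,.13],R); st('above')
bot.servo_line(p+[0,0,.03],R,rate=.15); bot.servo_line(p,R,rate=.06); o=st('down')
if np.linalg.norm(o['wrist_force'])>6: raise SystemExit('contact')
jaws.clamp(); o=st('clamp')
if not .028<o['grip_width']<.04: raise SystemExit('grip?')
bot.servo_line(p+[0,0,.02],R,rate=.06); st('lift')
bot.servo_line(p+[0,0,.14],R,rate=.15); o=st('up'); print(o['finger_force'])
snap('scene','s6'); snap('top','t6')
a=cv2.imread('pics/s6.png')[100:300,160:360]; b=cv2.imread('pics/t6.png')[140:260,330:450]
cv2.imwrite('pics/s6c.png',np.hstack([cv2.resize(a,(400,400)),cv2.resize(b,(400,400))]))
```

```text
above 19.7 [ 0.5875 -0.1378  0.3339] F [ 0.4  1.  -0.2] w 0.0853
down 21.17 [ 0.5875 -0.1375  0.2038] F [0.1 0.6 1.1] w 0.0856
clamp 21.69 [ 0.5877 -0.1378  0.2045] F [-0.6 -0.8  6. ] w 0.0335
lift 22.18 [ 0.5875 -0.1374  0.2243] F [ 0.2 -0.1 -2.1] w 0.0332
up 23.12 [ 0.5871 -0.1375  0.343 ] F [-0.8 -0.3 -1.8] w 0.0332
59.643664956092834
```

View pics/s6c.png

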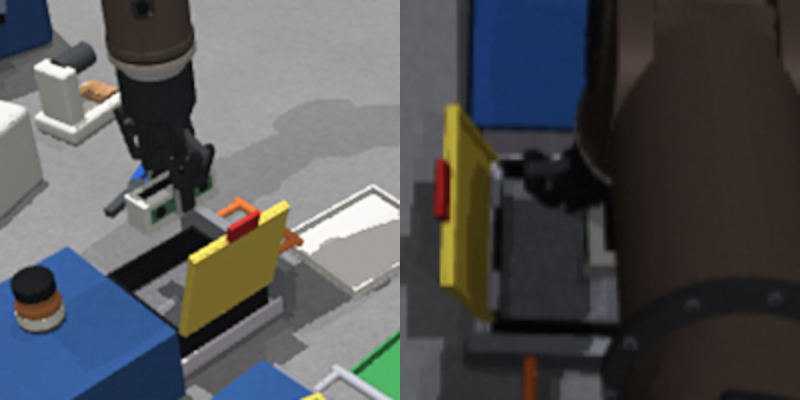

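The module is held level at (150,210) in the left crop, clear of the case, with the lid still open. Next I carry it out along -x ahead of the lid, then across to the tray.

Run:
```python
from h import *
R=down(.029,0).as_rotvec(); R2=down(.047,0).as_rotvec(); T=np.array([.447,.1315])
bot.servo_line([.43,-.1375,.343],R,rate=.2); st()
bot.servo_line([T[0],T[1],.30],R2,rate=.2); st()
bot.servo_line([T[0],T[1],.20],R2,rate=.15); o=st(); f0=o['wrist_force'][2]
for z in np.arange(.190,.1785,-.0015):
    bot.servo_line([T[0],T[1],z],R2,rate=.03); bot.sleep(.1); o=st()
    if o['wrist_force'][2]>f0+4: break
jaws.gripper_open(); st('open'); bot.sleep(.3)
bot.servo_line(o['eef_pos']+[0,0,.10],R2,rate=.12); 
bot.servo_line([.38,-.05,.40],R2,rate=.3); st('clear')
snap('scene','s7'); snap('top','t7')
a=cv2.imread('pics/s7.png')[130:380,160:460]; b=cv2.imread('pics/t7.png')[90:310,230:450]
cv2.imwrite('pics/s7c.png',np.hstack([cv2.resize(a,(450,375)),cv2.resize(b,(350,375)[:1]+(375,))]))
```

```text
24.17 [ 0.4311 -0.1375  0.3432] F [ 0.3  0.9 -1.4] w 0.0333
 25.68 [0.4471 0.1306 0.3   ] F [-1.1 -0.3 -2.8] w 0.0331
 26.5 [0.4473 0.1315 0.2005] F [ 0.3 -0.1 -1.7] w 0.0334
 27.08 [0.447  0.1315 0.1901] F [ 0.4  1.1 -1.9] w 0.0329
 27.43 [0.447  0.1315 0.1885] F [-0.4 -0.2 -2.3] w 0.0335
 27.78 [0.447  0.1315 0.187 ] F [ 0.1  0.8 -1.8] w 0.0332
 28.13 [0.447  0.1315 0.1855] F [-0.4 -0.3 -1.9] w 0.0335
 28.48 [0.447  0.1315 0.184 ] F [-0.1 -0.4 -1.8] w 0.0328
 28.83 [0.4471 0.1315 0.1825] F [ 0.2  0.1 -1.7] w 0.0334
 29.18 [0.447  0.1316 0.1824] F [-5.5 -3.  27.3] w 0.033
open 29.74 [0.447  0.1315 0.1809] F [ 0.9  1.1 -0.9] w 0.0852
clear 31.94 [ 0.38   -0.0492  0.3993] F [-0.4  0.3 -0.9] w 0.0853
```

View pics/s7c.png

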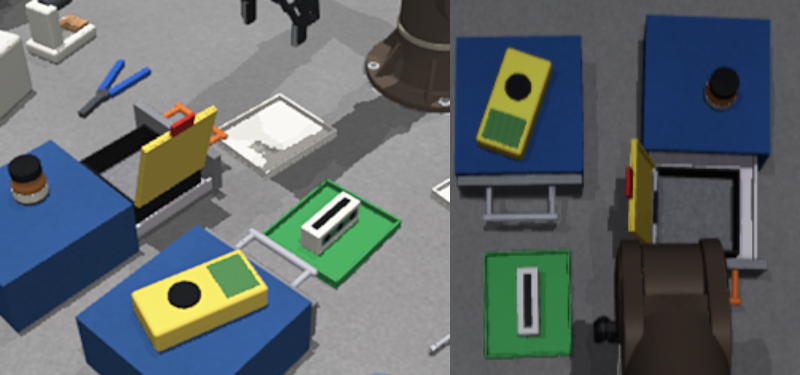

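The module lies flat, centred in the green tray (top crop (527,300)). The drawer is out, the lid is open, the steel-handled drawer is shut and the bystanders are in place. I'm handing it in.

```bash
python3 -c "
from h import *
print(job.close_job())"
```

```text
the job is handed in; nothing more can be done
None
```

I handed the job in at about 32 s on the robot's clock; no verdict came back, but the last pictures show the module on its base in the green tray, the orange drawer out, the lid open, the steel drawer shut and the loose items in place.

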